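# Find the rocking pot lid and hold it shut

### The job

One of the four identical bamboo lids on the storage pots is not home: it rocks when it is pressed near its edge. Press the lids near the edge with the fingertips until that one tips, then push it straight down at its middle until it sits level and fully home, and finish while still holding it down there, because its sprung seal lifts it again when let go. Use fingertip pressure only, pick nothing up, and leave everything else where it stands.

Things in the scene. Friction and masses are not known exactly. Their poses are not given: they have to be found in the camera images.
- rack: fixed bamboo rack, 110 x 436 mm, 30 mm high, long along its own y, with a row of four white ceramic pots that do not move. Origin: centre of its underside, z up. Each pot is 95 mm across; inside a 9 mm high, 3.5 mm thick collar of 44 mm inner radius is a flat ledge for the lid, whose top stands 5 to 9 mm above the collar. The rims differ by up to 4 mm in height
- seal (a joint): sprung seal under the one loose lid, whichever pot that is: how far it is pressed down, in m; 0 as found, about 0.004 when that lid is home on its ledge. A round pad of 16 mm radius at the middle of the pot, 4 mm above the ledge, carries the loose lid; it takes 5.5 N to start it and 9.5 N to have it fully down, and it springs back when let go
- lid_1: plain round bamboo lid, 85 mm across, 14 mm thick, 70 g, lying in the collar of the pot at place_1. Origin: centre of its underside, z up; top face at 88 mm at the start, for all four. If it is the loose one, 1 N near its edge (25 mm or more from the middle) tips it 0.15 rad, that edge dropping 4 mm, and a press at the middle lowers it 4 mm; else it is firm everywhere
- lid_2: plain round bamboo lid, 85 mm across, 14 mm thick, 70 g, lying in the collar of the pot at place_2. Origin: centre of its underside, z up; top face at 88 mm at the start, for all four. If it is the loose one, 1 N near its edge (25 mm or more from the middle) tips it 0.15 rad, that edge dropping 4 mm, and a press at the middle lowers it 4 mm; else it is firm everywhere
- lid_3: plain round bamboo lid, 85 mm across, 14 mm thick, 70 g, lying in the collar of the pot at place_3. Origin: centre of its underside, z up; top face at 88 mm at the start, for all four. If it is the loose one, 1 N near its edge (25 mm or more from the middle) tips it 0.15 rad, that edge dropping 4 mm, and a press at the middle lowers it 4 mm; else it is firm everywhere
- lid_4: plain round bamboo lid, 85 mm across, 14 mm thick, 70 g, lying in the collar of the pot at place_4. Origin: centre of its underside, z up; top face at 88 mm at the start, for all four. If it is the loose one, 1 N near its edge (25 mm or more from the middle) tips it 0.15 rad, that edge dropping 4 mm, and a press at the middle lowers it 4 mm; else it is firm everywhere
- place_1 (a point): fixed point on the axis of one pot, 74 mm above the rack's underside, 157.5 mm from the rack's centre towards its +y end; axes as the rack
- place_2 (a point): fixed point on the axis of one pot, 74 mm above the rack's underside, 52.5 mm from the rack's centre towards its +y end; axes as the rack
- place_3 (a point): fixed point on the axis of one pot, 74 mm above the rack's underside, 52.5 mm from the rack's centre towards its -y end; axes as the rack
- place_4 (a point): fixed point on the axis of one pot, 74 mm above the rack's underside, 157.5 mm from the rack's centre towards its -y end; axes as the rack
- flask: bystander: tall black steel flask with push-button stopper, 72 mm across, 223 mm high. Origin: centre of its underside
- mug_a: bystander: orange melamine mug, 80 mm across, 85 mm high, with a handle. Origin: centre of its underside
- mug_b: bystander: orange melamine mug, 80 mm across, 85 mm high, with a handle, standing on the 24 mm thick pine plank at the far side. Origin: centre of its underside
- jar: bystander: clear glass jar with steel screw lid, 76 mm across, 113 mm high. Origin: centre of its underside
- spoon_rest: bystander: shallow bamboo tray, 240 x 80 mm, 12 mm high. Origin: centre of its underside
- spoon: bystander: steel tablespoon 190 mm long lying in the bamboo tray; origin near its middle

How it is judged:
On the way, in this order (a step that is already met when the one before it is completed fails the run):
1. the loose lid is tipped by a press near its edge (((angle between lid_1's own z axis and vertical above 0.05 rad and contact force between the fingers and lid_1 above 0.3 N) or (angle between lid_2's own z axis and vertical above 0.05 rad and contact force between the fingers and lid_2 above 0.3 N) or (angle between lid_3's own z axis and vertical above 0.05 rad and contact force between the fingers and lid_3 above 0.3 N) or (angle between lid_4's own z axis and vertical above 0.05 rad and contact force between the fingers and lid_4 above 0.3 N))), for 0.04 s.
2. the loose lid is pushed level and home by the fingers (value of joint seal above 0.003 m and ((z of lid_1 in the frame of rack below 0.0715 m and contact force between the fingers and lid_1 above 3 N) or (z of lid_2 in the frame of rack below 0.0715 m and contact force between the fingers and lid_2 above 3 N) or (z of lid_3 in the frame of rack below 0.0715 m and contact force between the fingers and lid_3 above 3 N) or (z of lid_4 in the frame of rack below 0.0715 m and contact force between the fingers and lid_4 above 3 N)) and angle between each of lid_1, lid_2, lid_3, lid_4's own z axis and vertical below 0.03 rad), for 0.2 s.
At the end, for the whole second after the job is handed in: The fingers press on the loose lid with more than 3 N and its seal is down by more than 3 mm (lid underside under 71.5 mm in the rack's frame); all four lids are at rest, level within 0.03 rad and within 6 mm of their places (all of step 2 and horizontal distance between lid_1 and place_1 below 0.006 m and horizontal distance between lid_2 and place_2 below 0.006 m and horizontal distance between lid_3 and place_3 below 0.006 m and horizontal distance between lid_4 and place_4 below 0.006 m and linear speed of each of lid_1, lid_2, lid_3, lid_4 below 0.02 m/s); the arm keeps its last pose, push and grip.
It fails at once if a lid is lifted (more than 12 mm above where it lay) (z of any of lid_1, lid_2, lid_3, lid_4 in the frame of rack above 0.086 m).
It fails at once if a lid is pressed with more than 60 N (contact force between the fingers and lid_1 above 60 N or contact force between the fingers and lid_2 above 60 N or contact force between the fingers and lid_3 above 60 N or contact force between the fingers and lid_4 above 60 N).
It fails at once if a bystander is moved by more than 20 mm (distance of any of flask, mug_a, mug_b, jar, spoon_rest, spoon from where it was at the start of the episode above 0.02 m).
It also fails if it takes over 48 s, if anything falls off the work surface, if the arm or the gripper's body presses on something with over 40 N, if the wrist force passes 120 N, or if a joint passes its speed limit or range.

### The arm

A 6-joint arm with a two-finger parallel gripper is mounted at the origin on the work surface. World frame = base frame: x ahead of the robot, y to its left, z up, the work surface at z = 0. Lengths are in m, angles in rad, forces in N, time in s.
With the tool pointing down it reaches from about 0.375 to 0.975 m from the base axis. Payload 3.8 kg.
Tool frame: the origin (TCP) lies between the finger pads; the fingertips stand 11 mm ahead of it and the grasp point (between the pads) lies 8 mm behind it; x points along the fingers, z is the direction in which the jaws open and shut, and the axes are right-handed (so a half turn about x gives the same grasp; the last joint's range is limited). The gripper opens to 85 mm and grips with 20 to 120 N. Pads are 22 mm wide; open, the fingers measure 114 mm over their backs; the gripper's body (76 mm by 85 mm) begins 54 mm behind the grasp point. The pads swing forward as they close: fully open they stand 13 mm farther back than shut.
Start: joints at [-1.357, 0.264, 1.604, -0, 1.274, -0.037], TCP at [0.168, -0.654, 0.242] pointing down, gripper open.
Joint ranges: [-2.63, 2.63], [-0.94, 2.18], [0.31, 2.57], [-1.31, 4.45], [0, 2.66], [-2.55, 2.55]. Speed limits (rad/s): [2.57, 2.57, 3.14, 3.14, 3.14, 3.14].

### API

Orientations are given as a rotation vector (axis times angle).
In Python, from workcell import bot gives the robot as it stands.
- The arm moves only by the tool step_arm, never from a script. Its argument "targets" is one flat list of numbers, 7 for each row, row after row: the shift along the tool's x, y, z in m, then the turn, a rotation vector about the tool's x, y, z in degrees, then the closure in counts, from 0 (fully open) to 255 (shut). A call has 1 to 20 rows; each row is the pose to reach, as a shift and turn from the pose commanded when the call began, along the tool's axes at that moment; what a row does not reach only later rows make up. A row lasts 1/8 s, in which the tool goes at most 62.5 mm and 10.7 degrees, less where a joint would pass 70% of its speed; a pose out of reach is approached as far as the arm can. A call with a gripper value outside its range is refused whole. The fingers move at their own pace and stop on an object; "squeeze" is the grip in N (left out, the last holds). Time passes only in rows, so rows that repeat a pose let the fingers close. It gives the time, the measured TCP pose, the force and the opening at its end, in the units of the state.
- bot.read_state(): the state, without advancing time (a new reading comes with each control period).
- bot.read_camera(name): name is "scene" or "side" or "wrist"; returns a dict with "frame" (480x640x3 uint8, red, green, blue), "depth" (480x640 float32, m along the optical axis (not along the pixel's ray), 0 where there is no reading), "fx", "fy", "cx", "cy" (pixels), "rvec" (rotation vector, rad) and "tvec" (3), from world to camera coordinates, as OpenCV has them. Camera axes: x right, y down, z forward; pixel columns grow to the right and rows downward; lengths in m; the calibration is good to about 2 mm. A picture is of the moment at which its call begins.
- bot.finish_job(): hands the job in, once; it reports no verdict.
The state is a dict: "time": time; "q": joint angles; "joint_vel": joint speeds; "joint_torque": joint torques, N m; "tool_pos": TCP position; "tcp_rot": TCP orientation; "wrist_force": force on the tool from outside, world axes, zero at the start; "torque": the same for the moment, N m; "width": opening from 0.0 (shut) to 1.0 (fully open).
Only numpy, scipy, OpenCV 4.12 (cv2) and the standard library are available. Lean on these libraries where they do the work, as an engineer would, in place of code of your own. Each camera call takes 0.05 s, during which the arm holds its last target.

## Working session

There is one attempt and no reset: what is moved stays moved. The work goes in short steps, Python scripts to look and compute and a tool call to move; the robot and the scene stay as the last step left them, time stands still between calls to the robot, and variables do not carry over. Pictures are saved under pics/ and viewed, and the job is handed in when it is done.

Besides the shell and the picture viewer there is one more tool, called after "Request:" as name(argument=value, ...), one argument or row to a line, values as JSON. step_arm: Moves the arm, as the interface text tells. Its arguments: {"type":"object","properties":{"targets":{"type":"array","items":{"type":"number"}},"squeeze":{"type":"number"}},"required":["targets"]}

```bash
mkdir -p pics; ls; python3 - <<'E'
from workcell import bot
import cv2,numpy as np
s=bot.read_state(); print(s)
for n in ["scene","side"]:
    c=bot.read_camera(n); cv2.imwrite(f"pics/{n}0.png",c["frame"][:,:,::-1]); np.savez(f"pics/{n}0.npz",**c)
    R=cv2.Rodrigues(np.array(c["rvec"]))[0]; print(n,c["fx"],c["cx"],c["cy"],-R.T@np.array(c["tvec"]).ravel(),R[2])
E
```

```text
pics
{'time': 0.0, 'q': array([-1.35692457e+00,  2.64745207e-01,  1.60543491e+00,  1.86080310e-05,
        1.27370161e+00, -3.68913760e-02]), 'joint_vel': array([ 1.99079187e-03,  3.91081144e-06,  7.55683487e-04, -2.97571223e-04,
       -2.87403827e-04, -7.54950390e-04]), 'joint_torque': array([ 2.28880701e-03, -5.15109229e+01, -3.67315578e+01,  3.37048441e-04,
        1.30540301e-02, -9.58843032e-07]), 'tool_pos': array([ 0.16734978, -0.65316476,  0.24093447]), 'tcp_rot': array([ 1.02401371,  1.31923524, -1.02154009]), 'wrist_force': array([-1.04142518, -0.72042096, -0.07074412]), 'torque': array([-0.01112332,  0.01385726, -0.0071482 ]), 'width': 0.9974154515474735}
scene 461.0754485104449 323.85369993564854 234.01596623083324 [1.22953257 0.49731554 1.0664923 ] [-0.5133949  -0.3769105  -0.77095016]
side 500.9692807287927 324.58003338831344 226.69985275263176 [0.45986225 1.07266596 0.77123685] [ 0.08969302 -0.83441373 -0.54379121]
```

View pics/scene0.png

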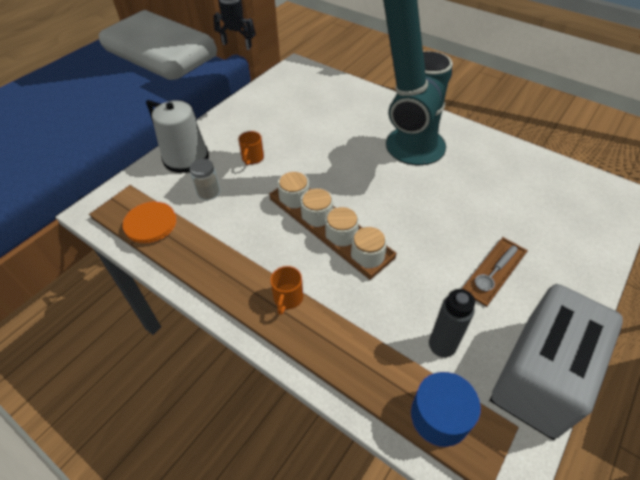

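View pics/side0.png

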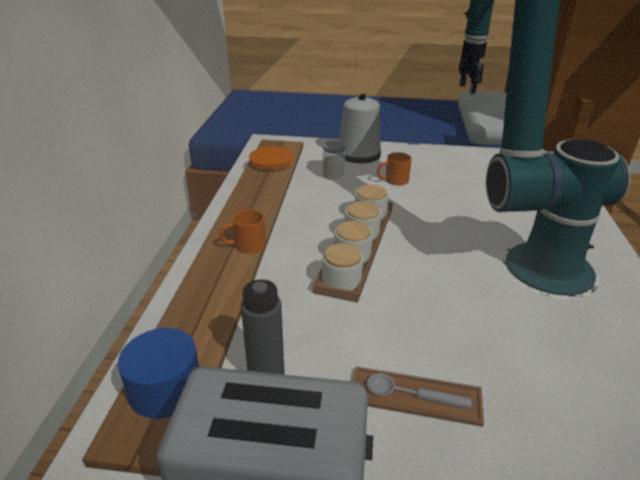

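The four lids show in scene at about (293,182), (317,200), (342,218) and (369,239), and in side at about (371,192), (363,211), (353,232) and (343,253). The mugs, jar, flask and tray all stand clear of the row. Next I measure the lids.

```bash
cat > h.py <<'E'
import cv2,numpy as np
def rays(c,uv):
    K=np.array([[c["fx"],0,c["cx"]],[0,c["fy"],c["cy"]],[0,0,1]],float)
    R=cv2.Rodrigues(np.array(c["rvec"],float))[0]; t=np.array(c["tvec"],float).ravel()
    d=np.c_[np.array(uv,float),np.ones(len(uv))]@np.linalg.inv(K).T
    return -R.T@t, d@R, d, R, t
def onplane(c,uv,z):
    o,d,*_=rays(c,uv); return o+d*((z-o[2])/d[:,2])[:,None]
def bydepth(c,uv):
    o,d,*_=rays(c,uv); u=np.array(uv).round().astype(int)
    return o+d*c["depth"][u[:,1],u[:,0]][:,None]
E
python3 - <<'E'
from h import *
for n,seeds in [("scene",[(293,182),(317,200),(342,218),(369,239)]),("side",[(371,192),(363,211),(353,232),(343,253)])]:
    c=dict(np.load(f"pics/{n}0.npz")); hsv=cv2.cvtColor(c["frame"],cv2.COLOR_RGB2HSV)
    print(n,[hsv[v,u].tolist() for u,v in seeds])
    m=cv2.inRange(hsv,(8,70,135),(24,190,255))
    k,l,st,cen=cv2.connectedComponentsWithStats(m)
    for u,v in seeds:
        i=l[v,u]; ys,xs=np.nonzero(l==i)
        P=onplane(c,np.c_[xs,ys],.088); (cc,r)=cv2.minEnclosingCircle(P[:,:2].astype(np.float32))
        D=bydepth(c,np.c_[xs,ys])
        print((u,v),len(xs),"enc",np.round(cc,4),round(r,4),"mean",P.mean(0).round(4),"depthmed",np.median(D,0).round(4), np.percentile(D[:,2],[10,90]).round(4))
E
```

```text
scene [[17, 118, 204], [17, 117, 200], [17, 117, 205], [17, 118, 203]]
(293, 182) 435 enc [ 0.4635 -0.1799] 0.0431 mean [ 0.4644 -0.1795  0.088 ] depthmed [ 0.4648 -0.1793  0.0874] [0.0845 0.0899]
(317, 200) 498 enc [ 0.4804 -0.0787] 0.045 mean [ 0.4818 -0.0774  0.088 ] depthmed [ 0.4819 -0.0776  0.0875] [0.0844 0.0902]
(342, 218) 542 enc [0.4991 0.0248] 0.0443 mean [0.5015 0.0258 0.088 ] depthmed [0.5017 0.0258 0.0877] [0.0848 0.0904]
(369, 239) 600 enc [0.5172 0.1285] 0.0448 mean [0.5195 0.1286 0.088 ] depthmed [0.5197 0.1291 0.0879] [0.085  0.0901]
side [[17, 100, 158], [17, 99, 157], [18, 104, 152], [18, 101, 159]]
(371, 192) 329 enc [ 0.4641 -0.1739] 0.0438 mean [ 0.4625 -0.1748  0.088 ] depthmed [ 0.4622 -0.1768  0.0867] [0.0848 0.0888]
(363, 211) 403 enc [ 0.4804 -0.0723] 0.0435 mean [ 0.48   -0.0727  0.088 ] depthmed [ 0.4788 -0.0732  0.0869] [0.085  0.0891]
(353, 232) 499 enc [0.4994 0.0302] 0.0441 mean [0.499  0.0301 0.088 ] depthmed [0.4985 0.0289 0.087 ] [0.0851 0.0887]
(343, 253) 605 enc [0.5171 0.1322] 0.0431 mean [0.5177 0.1332 0.088 ] depthmed [0.5176 0.1323 0.087 ] [0.0854 0.0888]
```

```bash
python3 - <<'E'
from h import *
from workcell import bot
s=bot.read_state(); R=cv2.Rodrigues(s["tcp_rot"])[0]; print(R.round(3),s["tool_pos"],s["wrist_force"])
c=dict(np.load("pics/scene0.npz"))
pts={"kettle":(170,110),"kettlebase":(180,165),"jar":(204,165),"mug":(250,138),"flask":(460,300),"mugb":(287,275)}
for k,v in pts.items(): print(k,bydepth(c,[v])[0].round(3))
p=np.array(pts["kettle"]);ys,xs=np.mgrid[95:170,145:215]; P=bydepth(c,np.c_[xs.ravel(),ys.ravel()]); P=P[P[:,2]>.05]; print(P.min(0).round(3),P.max(0).round(3))
# lid estimate: tip-line fit
L=np.array([[.464,-.177],[.4805,-.0755],[.4995,.0275],[.518,.1305]])
t=np.array([-1.5,-.5,.5,1.5])*.105; ce=L.mean(0); d=(t[:,None]*L).sum(0); d/=np.linalg.norm(d); print(ce,d,np.degrees(np.arctan2(-d[0],d[1])))
F=ce+t[:,None]*d; print(F.round(4),(F-L).round(4))
D=F+0
for r in (33,):
  for f in F:
    pn=np.array([d[1],-d[0]]); 
    print("far",(f+.033*pn).round(4),"near",(f-.033*pn).round(4))
E
```

```text
[[-0.     0.969  0.248]
 [ 0.002  0.248 -0.969]
 [-1.     0.    -0.002]] [ 0.16740468 -0.65323316  0.24105833] [ 0.09952691 -0.45142632 -0.35772524]
kettle [ 0.528 -0.609  0.206]
kettlebase [ 0.578 -0.572  0.034]
jar [ 0.584 -0.431  0.111]
mug [ 0.353 -0.458  0.052]
flask [0.647 0.426 0.223]
mugb [0.735 0.014 0.072]
[ 0.458 -0.743  0.05 ] [1.23  0.497 1.066]
[ 0.4905   -0.023625] [0.17381272 0.98477872] -10.009573431444347
[[ 0.4631 -0.1787]
 [ 0.4814 -0.0753]
 [ 0.4996  0.0281]
 [ 0.5179  0.1315]] [[-0.0009 -0.0017]
 [ 0.0009  0.0002]
 [ 0.0001  0.0006]
 [-0.0001  0.001 ]]
far [ 0.4956 -0.1845] near [ 0.4306 -0.173 ]
far [ 0.5139 -0.0811] near [ 0.4489 -0.0696]
far [0.5321 0.0223] near [0.4671 0.0338]
far [0.5504 0.1257] near [0.4854 0.1372]
```

Request:
step_arm(
  targets=[0,0.03,-0.026,0,0,0,255,0,0.06,-0.052,0,0,0,255,0,0.09,-0.078,0,0,0,255,0,0.12,-0.104,0,0,0,255,0,0.15,-0.13,0,0,0,255,0,0.18,-0.156,0,0,0,255,0,0.21,-0.182,0,0,0,255,0,0.24,-0.208,0,0,0,255,0,0.27,-0.234,0,0,0,255,0,0.3,-0.26,0,0,0,255,0,0.33,-0.286,0,0,0,255,0,0.36,-0.312,0,0,0,255,0,0.39,-0.338,0,0,0,255,0.0,0.42,-0.364,0,0,0,255,0.02,0.434,-0.374,0,0,0,255,0.045,0.434,-0.374,0,0,0,255,0.07,0.434,-0.374,0,0,0,255,0.095,0.434,-0.374,0,0,0,255,0.11,0.434,-0.374,0,0,0,255,0.11,0.434,-0.374,0,0,0,255],
  squeeze=20,
)

```text
time: 2.6
tool_pos: [0.494, -0.1834, 0.1308]
tcp_rot: [1.022, 1.321, -1.024]
wrist_force: [-0.7, 0.2, 0.5]
width: 0.002
```

```bash
python3 - <<'E'
from h import *
from workcell import bot
s=bot.read_state(); print(s["time"],s["tool_pos"],s["wrist_force"],s["width"]); print(cv2.Rodrigues(s["tcp_rot"])[0].round(3))
for n in ["scene","side","wrist"]:
    c=bot.read_camera(n); f=c["frame"][:,:,::-1]; np.savez(f"pics/{n}1.npz",**c)
    if n=="scene": a=cv2.resize(f[140:300,220:440],None,fx=2.5,fy=2.5)
    if n=="wrist": b=cv2.resize(f,(533,400))[:, :]
a=cv2.resize(a,(400,290)); o=np.zeros((400,800,3),np.uint8); o[:290,:400]=a; o[:300,400:]=cv2.resize(b,(400,300)); cv2.imwrite("pics/m1.png",o)
E
```

```text
2.6 [ 0.49396551 -0.18342116  0.13082384] [-0.72715147  0.18818929  0.45836827] 0.0017946256928903046
[[-0.003  0.969  0.248]
 [ 0.001  0.248 -0.969]
 [-1.    -0.003 -0.002]]
```

View pics/m1.png

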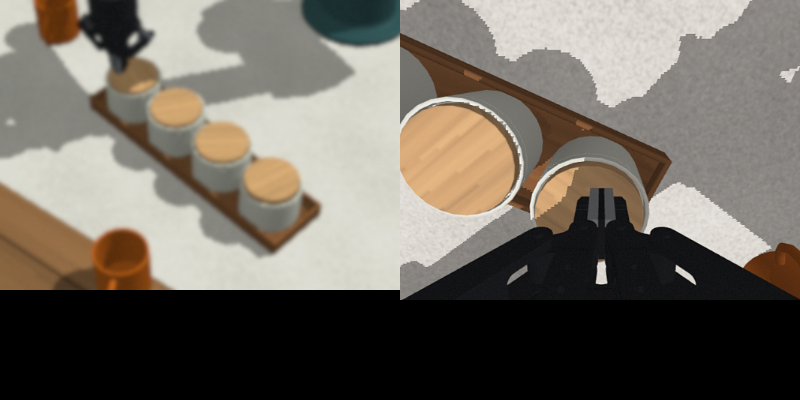

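The fingers are shut and above the outermost lid's edge, over the upper rim in the wrist view. I lower them gently.

Request:
step_arm(
  targets=[0.012,0,0,0,0,0,255,0.024,0,0,0,0,0,255,0.028,0,0,0,0,0,255,0.03,0,0,0,0,0,255,0.032,0,0,0,0,0,255,0.033,0,0,0,0,0,255,0.033,0,0,0,0,0,255],
)

```text
time: 3.62
tool_pos: [0.4953, -0.1839, 0.0994]
tcp_rot: [1.022, 1.317, -1.022]
wrist_force: [-0.6, -0.8, -0.5]
width: -0.001
```

Request:
step_arm(
  targets=[0.001,0,0,0,0,0,255,0.001,0,0,0,0,0,255],
)

```text
time: 3.88
tool_pos: [0.4954, -0.184, 0.0991]
tcp_rot: [1.022, 1.317, -1.022]
wrist_force: [-2.0, 0.5, 4.6]
width: -0.003
```

Request:
step_arm(
  targets=[0.001,0,0,0,0,0,255,0.001,0,0,0,0,0,255],
)

```text
time: 4.12
tool_pos: [0.4955, -0.184, 0.099]
tcp_rot: [1.022, 1.317, -1.022]
wrist_force: [-4.7, 1.1, 11.1]
width: 0.001
```

11 N with no motion, so this lid is firm. I move on to the next one.

Request:
step_arm(
  targets=[-0.008,0,0,0,0,0,255,-0.017,0,0,0,0,0,255,-0.017,0.011,-0.024,0,0,0,255,-0.017,0.022,-0.048,0,0,0,255,-0.017,0.033,-0.072,0,0,0,255,-0.017,0.0434,-0.0957,0,0,0,255,-0.012,0.0434,-0.0957,0,0,0,255,-0.006,0.0434,-0.0957,0,0,0,255,-0.004,0.0434,-0.0957,0,0,0,255,-0.003,0.0434,-0.0957,0,0,0,255,-0.002,0.0434,-0.0957,0,0,0,255,-0.002,0.0434,-0.0957,0,0,0,255],
)

```text
time: 5.62
tool_pos: [0.5134, -0.0806, 0.0993]
tcp_rot: [1.023, 1.317, -1.023]
wrist_force: [0.1, -0.2, 0.1]
width: 0.004
```

Request:
step_arm(
  targets=[0.001,0,0,0,0,0,255,0.001,0,0,0,0,0,255],
)

```text
time: 5.88
tool_pos: [0.5136, -0.0806, 0.099]
tcp_rot: [1.022, 1.317, -1.022]
wrist_force: [-2.3, -1.1, 5.8]
width: 0.001
```

Request:
step_arm(
  targets=[0.001,0,0,0,0,0,255,0.001,0,0,0,0,0,255],
)

```text
time: 6.12
tool_pos: [0.5137, -0.0806, 0.099]
tcp_rot: [1.022, 1.317, -1.022]
wrist_force: [-4.9, -0.1, 12.4]
width: 0.002
```

This one is firm too. On to the next.

Request:
step_arm(
  targets=[-0.008,0,0,0,0,0,255,-0.017,0,0,0,0,0,255,-0.017,0.011,-0.024,0,0,0,255,-0.017,0.022,-0.048,0,0,0,255,-0.017,0.033,-0.072,0,0,0,255,-0.017,0.0434,-0.0957,0,0,0,255,-0.012,0.0434,-0.0957,0,0,0,255,-0.006,0.0434,-0.0957,0,0,0,255,-0.004,0.0434,-0.0957,0,0,0,255,-0.003,0.0434,-0.0957,0,0,0,255,-0.002,0.0434,-0.0957,0,0,0,255,-0.002,0.0434,-0.0957,0,0,0,255],
)

```text
time: 7.62
tool_pos: [0.5317, 0.0229, 0.0993]
tcp_rot: [1.023, 1.317, -1.023]
wrist_force: [-0.1, -0.8, 0.2]
width: 0.0
```

Request:
step_arm(
  targets=[0.001,0,0,0,0,0,255,0.001,0,0,0,0,0,255],
)

```text
time: 7.88
tool_pos: [0.5319, 0.0229, 0.0991]
tcp_rot: [1.022, 1.317, -1.022]
wrist_force: [-1.8, -1.2, 5.6]
width: 0.0
```

Request:
step_arm(
  targets=[0.001,0,0,0,0,0,255,0.001,0,0,0,0,0,255],
)

```text
time: 8.12
tool_pos: [0.532, 0.023, 0.099]
tcp_rot: [1.022, 1.317, -1.022]
wrist_force: [-5.7, -0.8, 11.2]
width: 0.004
```

Firm again. On to the last.

Request:
step_arm(
  targets=[-0.008,0,0,0,0,0,255,-0.017,0,0,0,0,0,255,-0.017,0.011,-0.024,0,0,0,255,-0.017,0.022,-0.048,0,0,0,255,-0.017,0.033,-0.072,0,0,0,255,-0.017,0.0434,-0.0957,0,0,0,255,-0.012,0.0434,-0.0957,0,0,0,255,-0.006,0.0434,-0.0957,0,0,0,255,-0.004,0.0434,-0.0957,0,0,0,255,-0.003,0.0434,-0.0957,0,0,0,255,-0.002,0.0434,-0.0957,0,0,0,255,-0.002,0.0434,-0.0957,0,0,0,255],
)

```text
time: 9.62
tool_pos: [0.55, 0.1263, 0.0993]
tcp_rot: [1.023, 1.317, -1.023]
wrist_force: [0.8, 0.7, 0.4]
width: 0.002
```

Request:
step_arm(
  targets=[0.001,0,0,0,0,0,255,0.001,0,0,0,0,0,255],
)

```text
time: 9.88
tool_pos: [0.5505, 0.1266, 0.0988]
tcp_rot: [1.023, 1.317, -1.022]
wrist_force: [0.5, -0.2, 1.1]
width: 0.0
```

Request:
step_arm(
  targets=[0.001,0,0,0,0,0,255,0.001,0,0,0,0,0,255],
)

```text
time: 10.12
tool_pos: [0.5511, 0.1267, 0.0981]
tcp_rot: [1.024, 1.316, -1.021]
wrist_force: [2.4, -0.5, 3.6]
width: 0.001
```

It gives: the tip sinks at low force. I press a little further to make the tip clear.

Request:
step_arm(
  targets=[0.001,0,0,0,0,0,255,0.001,0,0,0,0,0,255],
)

```text
time: 10.38
tool_pos: [0.5512, 0.1267, 0.0971]
tcp_rot: [1.024, 1.315, -1.021]
wrist_force: [4.0, -0.9, 5.7]
width: 0.002
```

Request:
step_arm(
  targets=[0.001,0,0,0,0,0,255,0.001,0,0,0,0,0,255],
)

```text
time: 10.62
tool_pos: [0.5513, 0.1266, 0.0964]
tcp_rot: [1.024, 1.315, -1.021]
wrist_force: [3.1, -0.8, 7.4]
width: -0.003
```

```bash
python3 - <<'E'
from h import *
from workcell import bot
s=bot.read_state(); print(s["time"],s["tool_pos"],s["wrist_force"])
im=[]
for n,(u,v) in [("scene",(369,239)),("side",(343,253))]:
    c=bot.read_camera(n); f=c["frame"][:,:,::-1]; np.savez(f"pics/{n}2.npz",**c)
    im.append(cv2.resize(f[v-50:v+50,u-50:u+50],(400,400)))
    c0=dict(np.load(f"pics/{n}0.npz"))
    uv=[(x,y) for x in range(u-20,u+20,1) for y in range(v-16,v+14,1)]
    A=bydepth(c0,uv);B=bydepth(c,uv); q=(A[:,:2]-[.5179,.1315]); ok=(np.hypot(*q.T)<.04)&(A[:,2]>.08)
    pn=np.array([.985,-.174]); r=q@pn
    for lo,hi in [(-.04,-.02),(-.02,0),(0,.02),(.02,.04)]:
        k=ok&(r>lo)&(r<hi); print(n,lo,k.sum(),np.median(B[k,2]-A[k,2]).round(4))
cv2.imwrite("pics/m2.png",np.hstack(im))
E
```

```text
10.625 [0.55126801 0.12664324 0.09638683] [ 3.13404792 -0.78795591  7.41243097]
scene -0.04 94 0.0759
scene -0.02 154 0.0568
scene 0 163 0.0257
scene 0.02 110 0.0119
side -0.04 122 0.002
side -0.02 184 0.0006
side 0 174 -0.0006
side 0.02 105 0.0002
```

View pics/m2.png

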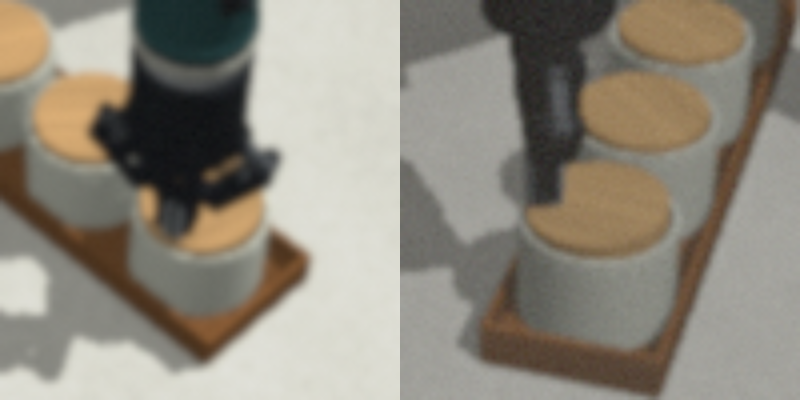

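```bash
cat > tilt.py <<'E'
from h import *
def tilt(c,u,v):
    hsv=cv2.cvtColor(c["frame"],cv2.COLOR_RGB2HSV); m=cv2.inRange(hsv,(8,70,110),(24,190,255))
    k,l,st,ce=cv2.connectedComponentsWithStats(m); i=l[v,u]; ys,xs=np.nonzero(cv2.erode((l==i).astype(np.uint8),np.ones((5,5))))
    P=bydepth(c,np.c_[xs,ys]); q=P-[.5179,.1315,0]
    A=np.c_[q[:,:2],np.ones(len(q))]; k=np.ones(len(q),bool)
    for _ in range(4):
        s=np.linalg.lstsq(A[k],q[k,2],rcond=None)[0]; k=abs(A@s-q[:,2])<.005
    return s.round(4),k.sum(),len(q)
E
python3 - <<'E'
from tilt import *
for n in "02":
    print(n,tilt(dict(np.load(f"pics/side{n}.npz")),350,254))
E
```

```text
0 (array([-0.002 ,  0.0066,  0.0871]), np.int64(452), 452)
2 (array([-0.0851, -0.0024,  0.0869]), np.int64(390), 393)
```

A plane fit in the side view gives a tilt of about 0.085 rad against 0.007 before, so it is tipped (side crop: fingertip on the left edge of the near lid). I press 1 mm more, then lift, move over the middle and check.

Request:
step_arm(
  targets=[0.001,0,0,0,0,0,255,0.001,0,0,0,0,0,255,-0.003,0,0,0,0,0,255,-0.01,0,0,0,0,0,255,-0.02,0,0,0,0,0,255,-0.022,-0.015,-0.0065,0,0,0,255,-0.022,-0.0307,-0.013,0,0,0,255,-0.022,-0.0307,-0.013,0,0,0,255],
)

```text
time: 11.72
tool_pos: [0.5144, 0.1316, 0.1165]
tcp_rot: [1.021, 1.319, -1.023]
wrist_force: [0.5, -0.9, 0.2]
width: -0.003
```

```bash
python3 - <<'E'
from tilt import *
from workcell import bot
im=[]
for n,(u,v) in [("scene",(369,239)),("side",(350,258))]:
    c=bot.read_camera(n); f=c["frame"][:,:,::-1]; np.savez(f"pics/{n}3.npz",**c)
    im.append(cv2.resize(f[v-50:v+50,u-50:u+50],(400,400)))
    if n=="side": print(tilt(c,350,258))
cv2.imwrite("pics/m3.png",np.hstack(im))
s=bot.read_state(); print(s["tool_pos"],s["wrist_force"])
E
```

```text
(array([-0.0023,  0.0015,  0.087 ]), np.int64(288), 289)
[0.51641852 0.13164911 0.11711081] [ 0.31279557 -0.5997881   0.30936616]
```

View pics/m3.png

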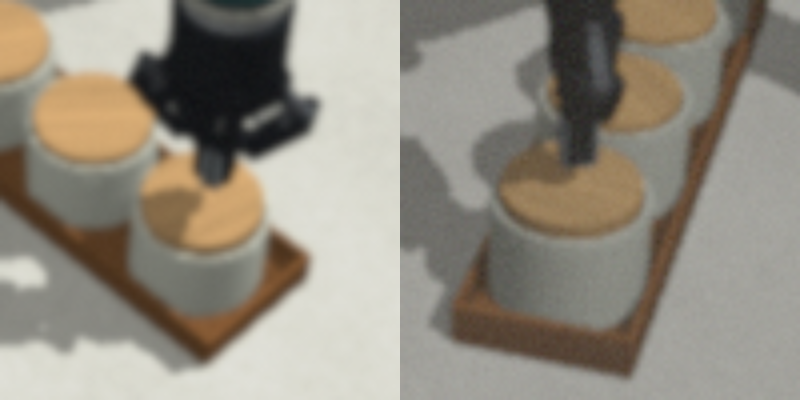

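The lid lies level again and the tip is over its middle. I press straight down.

Request:
step_arm(
  targets=[0.01,0,0,0,0,0,255,0.014,0,0,0,0,0,255,0.016,0,0,0,0,0,255,0.017,0,0,0,0,0,255,0.018,0,0,0,0,0,255,0.019,0,0,0,0,0,255,0.02,0,0,0,0,0,255,0.021,0,0,0,0,0,255,0.022,0,0,0,0,0,255,0.022,0,0,0,0,0,255],
)

```text
time: 13.08
tool_pos: [0.5173, 0.1316, 0.0963]
tcp_rot: [1.023, 1.317, -1.022]
wrist_force: [-3.4, -0.4, 6.8]
width: 0.001
```

Request:
step_arm(
  targets=[0.001,0,0,0,0,0,255,0.002,0,0,0,0,0,255,0.002,0,0,0,0,0,255],
)

```text
time: 13.45
tool_pos: [0.5173, 0.1316, 0.095]
tcp_rot: [1.023, 1.317, -1.022]
wrist_force: [-4.6, -1.9, 11.3]
width: -0.001
```

Request:
step_arm(
  targets=[0.001,0,0,0,0,0,255,0.001,0,0,0,0,0,255],
)

```text
time: 13.7
tool_pos: [0.5173, 0.1316, 0.095]
tcp_rot: [1.022, 1.317, -1.022]
wrist_force: [-7.2, -1.2, 17.3]
width: -0.004
```

It stopped exactly 4 mm down (0.099 to 0.095) and the force now rises steeply. I hold for a moment and verify.

Request:
step_arm(
  targets=[0,0,0,0,0,0,255,0,0,0,0,0,0,255,0,0,0,0,0,0,255,0,0,0,0,0,0,255],
)

```text
time: 14.2
tool_pos: [0.5173, 0.1316, 0.095]
tcp_rot: [1.023, 1.317, -1.022]
wrist_force: [-7.3, -2.2, 16.7]
width: -0.003
```

```bash
python3 - <<'E'
from tilt import *
from workcell import bot
im=[]
for n in ["scene","side"]:
    c=bot.read_camera(n); f=c["frame"][:,:,::-1]; np.savez(f"pics/{n}4.npz",**c)
    im.append(cv2.resize(f[170:290,260:420],(400,300)))
    if n=="side":
        print(tilt(c,350,260),tilt(c,343,256))
        c0=dict(np.load("pics/side0.npz"))
        for uv in [(371,192),(363,211),(356,236)]: print(uv,tilt(c0,*uv),tilt(c,uv[0]+6,uv[1]+3))
cv2.imwrite("pics/m4.png",np.hstack(im))
s=bot.read_state(); print(s["time"],s["tool_pos"],s["wrist_force"])
E
```

```text
(array([-0.0166,  0.0238,  0.0824]), np.int64(170), 171) (array([-0.1308,  0.0629,  0.0548]), np.int64(3150), 268653)
(371, 192) (array([-0.0046,  0.0171,  0.0918]), np.int64(194), 194) (array([-0.1308,  0.0629,  0.0548]), np.int64(3150), 268653)
(363, 211) (array([0.0013, 0.0145, 0.0901]), np.int64(247), 252) (array([0.0041, 0.0004, 0.0874]), np.int64(128), 128)
(356, 236) (array([-0.0044,  0.0157,  0.0885]), np.int64(324), 328) (array([-0.0149,  0.0153,  0.0882]), np.int64(125), 125)
14.3 [0.51731991 0.13159111 0.09501852] [-7.52158676 -1.88768413 17.14934524]
```

View pics/m4.png

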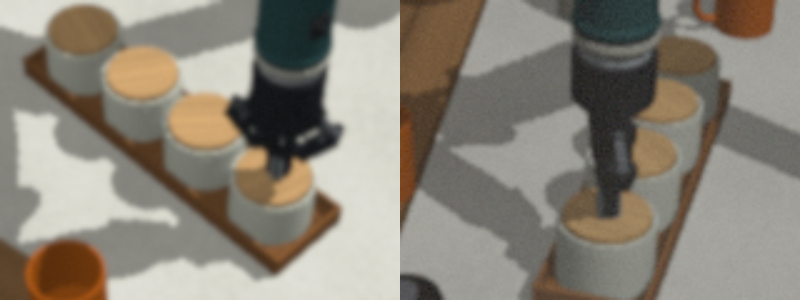

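```bash
python3 - <<'E'
from h import *
L=np.array([[.4631,-.1787],[.4814,-.0753],[.4996,.0281],[.5179,.1315]])
for n in ["scene","side"]:
  for k in "04":
    c=dict(np.load(f"pics/{n}{k}.npz")); ys,xs=np.mgrid[0:480,0:640]; ok=c["depth"].ravel()>0
    P=bydepth(c,np.c_[xs.ravel(),ys.ravel()])[ok]
    for i,l in enumerate(L):
        q=P-np.r_[l,0]; q=q[(np.hypot(q[:,0],q[:,1])<.036)&(q[:,2]>.06)&(q[:,2]<.1)]
        if len(q)<30: continue
        m=np.median(q[:,2]); w=np.ones(len(q),bool); A=np.c_[q[:,:2],np.ones(len(q))]; s=np.array([0,0,m])
        for _ in range(6): w=abs(A@s-q[:,2])<.005; s=np.linalg.lstsq(A[w],q[w,2],rcond=None)[0]
        sd=np.std(A[w]@s-q[w,2]); cov=np.sqrt(np.diag(np.linalg.inv(A[w].T@A[w])))*sd
        print(n,k,i,s.round(4),cov.round(4),w.sum())
E
```

```text
scene 0 0 [0.0011 0.0076 0.0875] [0.0059 0.0059 0.0001] 306
scene 0 1 [0.0086 0.0103 0.0877] [0.0058 0.0059 0.0001] 332
scene 0 2 [0.0053 0.0115 0.0878] [0.0058 0.0057 0.0001] 369
scene 0 3 [0.0044 0.0066 0.0879] [0.0048 0.0049 0.0001] 417
scene 4 0 [ 0.0024 -0.0049  0.0876] [0.0062 0.0061 0.0001] 299
scene 4 1 [-0.0029  0.0068  0.0878] [0.0057 0.0057 0.0001] 341
scene 4 2 [-0.0136 -0.0161  0.0877] [0.006  0.0059 0.0001] 338
scene 4 3 [0.0062 0.0086 0.0836] [0.007  0.0057 0.0001] 293
side 0 0 [-0.0081  0.0021  0.0868] [0.0051 0.0052 0.0001] 249
side 0 1 [0.0044 0.003  0.0871] [0.0046 0.0048 0.0001] 280
side 0 2 [-0.0039  0.0011  0.0871] [0.0042 0.0042 0.0001] 354
side 0 3 [-0.0011 -0.0008  0.0871] [0.0034 0.0035 0.0001] 442
side 4 0 [-0.0037 -0.006   0.087 ] [0.0063 0.0052 0.0001] 227
side 4 1 [-0.0026 -0.0039  0.087 ] [0.0089 0.0057 0.0001] 179
side 4 2 [-0.0105  0.0055  0.087 ] [0.0104 0.0057 0.0002] 179
side 4 3 [ 0.0006 -0.0041  0.0831] [0.0038 0.0046 0.0001] 349
```

The loose lid is 4.0–4.3 mm lower and level in both views, and the other three are unchanged. I hand the job in.

```bash
python3 -c "
from workcell import bot
print(bot.finish_job()); s=bot.read_state(); print(s['time'],s['tool_pos'],s['wrist_force'])"
```

```text
the job is handed in; nothing more can be done
None
the job is handed in; nothing more can be done
```

The loose lid is the one at about (0.518, 0.131), at the robot's left end of the row. I pushed it down at its middle until it sat home and handed the job in while still pressing it.

- **Finding it:** I pressed each lid about 33 mm from its middle with the shut fingertips. The first three held firm at 11–12 N. The fourth gave way at about 1 N, and its edge tipped by about 0.085 rad in the depth fit.
- **Seating it:** After I let go, it settled level again. I then pressed its middle, and it stopped 4 mm down (TCP height from 0.099 to 0.095 m), held with about 17 N upward at the wrist.
- **Last checks:** Both cameras showed its top 4.0–4.3 mm lower and level within about 0.01 rad. The other three lids were at their original height and level within about 0.02 rad.
- **What disagreed or went unchecked:** One colour-mask tilt fit on the loose lid gave about 0.03 rad. It used only part of the lid, cut off by a shadow, and the fuller fits did not bear it out. I did not measure the bystanders' positions at the end. The moves went well clear of them, and the wrist force showed nothing except the lid presses.

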